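# Measure the inclined well and hang the matching probe on the balanced arm

### The arm

A 6-joint arm with a two-finger parallel gripper is mounted at the origin on a cart in front of the work surface, level with it; the furniture and walls round the work are solid. World frame = base frame: x ahead of the robot, y to its left, z up, the work surface at z = 0. Lengths are in m, angles in degrees, forces in N, time in s.
With the tool pointing down it reaches from about 0.375 to 0.9 m from the base axis. Payload 3.1 kg.
Tool frame: the origin (TCP) lies at the very end of the fingers, on their centre line; the grasp point (between the pads) lies 19 mm behind it; z points along the fingers, y is the line along which they close (so a half turn about z gives the same grasp; the last joint's range is limited). The gripper opens to 87 mm and grips with 3 to 60 N. Pads are 19 mm wide; open, the fingers measure 117 mm over their backs; the gripper's body (75 mm by 190 mm) begins 51 mm behind the grasp point.
Start: joints at [65.46, 30.224, 82.088, -0, 67.689, -10.227], TCP at [0.154, 0.606, 0.223] pointing down, gripper open.
Joint ranges: [-176.69, 176.69], [-43.24, 126.21], [12.49, 139.97], [-82, 262], [0, 151.66], [-163.58, 163.58]. Speed limits (degrees/s): [159.86, 159.86, 180, 180, 180, 180].

### API

Orientations are given as a 3x3 rotation matrix whose columns are the frame's x, y, z axes.
In Python, from rig import bot, imaging gives the robot as it stands.
- The arm moves only by the tool drive_tool, never from a script. Its argument "deltas" is text: rows parted by semicolons, each of 5 numbers parted by spaces: the finger opening in mm, from 0 to 87, then the shift along the world's x, y, z in mm, then the turn about the world's z in rad. In form: jaw dx dy dz twist; .... A call has 1 to 12 rows; each row is the pose to reach, as a shift and turn from the pose commanded when the call began; what a row does not reach only later rows make up. A row lasts 1/10 s, in which the tool goes at most 50 mm and 8.59 degrees, less where a joint would pass 70% of its speed; a pose out of reach is approached as far as the arm can. A call with a gripper value outside its range is refused whole. The fingers move at their own pace and stop on an object; the grip force is fixed at half the most. Time passes only in rows, so rows that repeat a pose let the fingers close. It gives the time, the measured TCP pose, the force, the opening and the grip force at its end, in the units of the state.
- bot.read_state(): the state, without advancing time (a new reading comes with each control period).
- imaging.capture(name): name is "side" or "top"; returns the picture (384x512x3 uint8, red, green, blue); there is no depth.
- imaging.camera_model(name): a dict with "fx", "fy", "cx", "cy" (pixels), "T" (4x4, takes a point from camera to world coordinates). Camera axes: x right, y down, z forward; pixel columns grow to the right and rows downward; lengths in m; the calibration is good to about 2 mm. A picture is of the moment at which its call begins. camera_model takes no time and is no camera call.
- bot.hand_in(): hands the job in; it is judged then, once.
The state is a dict: "time_s": time; "joint_positions": joint angles; "qvel": joint speeds; "tau": joint torques, N m; "position": TCP position; "tcp_rot": TCP orientation; "force": force on the tool from outside, world axes, zero at the start; "moment": the same for the moment, N m; "opening": opening from 0.0 (shut) to 1.0 (fully open); "grasp_force": force on a finger pad.
Only numpy, scipy, OpenCV 4.12 (cv2) and the standard library are available. Lean on these libraries where they do the work, as an engineer would, in place of code of your own. Each camera call takes 0.05 s, during which the arm holds its last target. There are 200 camera calls.

### The job

Find out how deep the inclined blind well in the metal block is by lowering the depth rod into it until it touches the bottom, then hang the rod back in its stand. Take from the rack the probe whose stem is as long as the well is deep and hang it by its flange in the fork of the spring-balanced arm, gently: keep hold until the arm has sunk and settled under the weight, then let go. Leave the other two probes hanging in the rack and do not knock over the beaker, the flask or the wash bottle.

Things in the scene. Friction and masses are not known exactly. Their poses are not given: they have to be found in the camera images.
- well_block: fixed grey-metal block 66 x 100 x 110 mm on a grey foot (130 x 116 mm, 12 mm thick), leaning 30 degrees from vertical, with one blind round well, 22 mm in diameter, in the middle of its upper face. The upper face looks up and towards the block's own -x. Origin under the block on the worktop, z up, y along its width.
- well_mouth (a point): centre of the mouth of the well, in the plane of the block's upper face, about 129 mm above the worktop, 20 mm to -x of the block's origin. Its z axis runs out of the well along the bore (30 degrees from vertical, leaning to the block's -x), its y axis is the block's y. The well is 55, 75 or 95 mm deep along the bore, not known which.
- floor_p: one of three fixed steel floor plugs inside the well block, out of sight, of different lengths. The one whose y in the block's frame is about 0 closes the well, the others sit walled in 32 mm to either side. Their origins lie at the same height, so the pose does not tell the depth: it must be measured.
- floor_q: one of three fixed steel floor plugs inside the well block, out of sight, of different lengths. The one whose y in the block's frame is about 0 closes the well, the others sit walled in 32 mm to either side. Their origins lie at the same height, so the pose does not tell the depth: it must be measured.
- floor_r: one of three fixed steel floor plugs inside the well block, out of sight, of different lengths. The one whose y in the block's frame is about 0 closes the well, the others sit walled in 32 mm to either side. Their origins lie at the same height, so the pose does not tell the depth: it must be measured.
- depth_rod: steel depth rod, 190 mm long: dark ribbed square grip 24 x 24 mm, faces along x and y, 54 mm long; under it a flange 42 mm in diameter, 6 mm thick; under that a shaft 12 mm in diameter, 130 mm long, round end, ring marks every 10 mm. 120 g. Origin on the axis at the underside of the flange, z up (grip from +6 to +60 mm, tip at -130 mm). Starts hanging in its stand.
- rod_tip (a point): lower tip of the depth rod; z axis along the rod towards its grip.
- rod_stand: fixed stand of the rod: grey foot 90 x 70 mm, a steel column 44 mm behind (+x of) the seat point, a fork whose top is 158 mm above the worktop; nothing higher than 160 mm. Origin on the worktop under the seat point. Fork open to its -x: slot 20 mm wide, closed 11 mm behind the seat point; tines 6 mm thick, 14 mm wide, ending 33 mm before it with a lip 3 mm high.
- rod_seat (a point): seat point of the rod stand: top face of its fork, where the rod's axis hangs. Axes as those of rod_stand.
- rack: fixed rack with three forks 76 mm apart along its y, tops 136 mm above the worktop; a grey rail behind them (+x), no higher than the forks. Origin on the worktop under the middle seat point. Fork open to its -x: slot 20 mm wide, closed 11 mm behind the seat point; tines 6 mm thick, 14 mm wide, ending 33 mm before it with a lip 3 mm high.
- rack_seat0 (a point): seat point (top face of the fork, where a probe's axis hangs) of the rack's fork at its y = -76 mm.
- rack_seat1 (a point): the same for the middle fork.
- rack_seat2 (a point): the same for the fork at its y = +76 mm.
- probe_short: immersion probe: black square cap 30 x 30 mm, 44 mm high, faces along x and y, on a steel flange 42 mm in diameter, 6 mm thick; below it a steel stem 14 mm in diameter and 55 mm long from the underside of the flange to the tip. 120 to 180 g. Origin on the axis at the underside of the flange, z up (cap from +6 to +50 mm, tip at -55 mm). Hangs by its flange in a fork of the rack.
- probe_medium: immersion probe: black square cap 30 x 30 mm, 44 mm high, faces along x and y, on a steel flange 42 mm in diameter, 6 mm thick; below it a steel stem 14 mm in diameter and 75 mm long from the underside of the flange to the tip. 120 to 180 g. Origin on the axis at the underside of the flange, z up (cap from +6 to +50 mm, tip at -75 mm). Hangs by its flange in a fork of the rack.
- probe_long: immersion probe: black square cap 30 x 30 mm, 44 mm high, faces along x and y, on a steel flange 42 mm in diameter, 6 mm thick; below it a steel stem 14 mm in diameter and 95 mm long from the underside of the flange to the tip. 120 to 180 g. Origin on the axis at the underside of the flange, z up (cap from +6 to +50 mm, tip at -95 mm). Hangs by its flange in a fork of the rack.
- spring_post: fixed post of the balanced arm: grey foot 90 x 100 mm, column, and a hinge 152 mm above the worktop with its axis along y; top at 169 mm. The arm reaches 160 mm from the hinge to the post's own -x and ends in a fork.
- fork_seat (a point): seat point of the arm's fork: its top face where the probe's axis shall hang; moves with the arm. x towards the hinge, y across, z square to the fork. Empty, it is 25 mm above the hinge and the tines point 8 degrees up; level at joint value 0.14. Fork open to its -x: slot 20 mm wide, closed 11 mm behind the seat point; tines 6 mm thick, 14 mm wide, ending 33 mm before it with a lip 3 mm high.
- probe_arm (a joint): angle of the balanced arm: 0 empty, resting at its upper stop, growing as it sinks (1 rad is about 160 mm at the fork), at most 0.4. Spring 1.3 N m/rad, well damped; it starts to sink under about 0.03 kg and settles between 0.08 and 0.20 under a probe.
- beaker_250: glass beaker, 73 mm in diameter, 94 mm high, loose bystander. Origin at the centre of its underside.
- conical_flask: conical glass flask, 77 mm in diameter, 113 mm high, loose bystander. Origin at the centre of its underside.
- wash_bottle: white wash bottle with a bent spout, 98 x 65 x 199 mm, loose bystander. Origin at the centre of its underside.
Things that resemble listed ones, but are neither listed nor needed, are in the scene too. What is shaped like the probe_short but purple or turquoise is not meant.

How it is judged:
By the outcome, as a careful person would: the job done as asked, in the order asked, and still so for the second after the job is handed in, with the robot touching nothing.
It also fails if it takes over 64 s, if anything falls off the work surface, if the arm or the gripper's body presses on something with over 40 N, if the wrist force passes 120 N, or if a joint passes its speed limit or range.

## Working session

There is one attempt and no reset: what is moved stays moved. The work goes in short steps, Python scripts to look and compute and a tool call to move; the robot and the scene stay as the last step left them, time stands still between calls to the robot, and variables do not carry over. Pictures are saved under pics/ and viewed, at most 10 in all, crops included, and the job is handed in when it is done.

Besides the shell and the picture viewer there is one more tool, called by a JSON object that holds its "api" and its "payload". drive_tool: Moves the arm, as the interface text tells. Its arguments: {"type":"object","properties":{"deltas":{"type":"string"}},"required":["deltas"]}

```bash
mkdir -p pics; ls; cat > h.py <<'E'
import numpy as np, cv2, sys
from rig import bot, imaging
def snap(n,f,crop=None,s=1):
    im=imaging.capture(n)[:,:,::-1]
    cv2.imwrite('pics/raw_'+f,im)
    if crop: im=im[crop[1]:crop[3],crop[0]:crop[2]]
    im=cv2.resize(im,None,fx=s,fy=s,interpolation=cv2.INTER_CUBIC); cv2.imwrite('pics/'+f,im)
def onz(n,u,v,z):
    c=imaging.camera_model(n);T=np.array(c['T']);d=T[:3,:3]@[(u-c['cx'])/c['fx'],(v-c['cy'])/c['fy'],1]
    o=T[:3,3];return o+d*(z-o[2])/d[2]
def proj(n,p):
    c=imaging.camera_model(n);T=np.array(c['T']);q=T[:3,:3].T@(np.array(p)-T[:3,3])
    return np.array([c['cx']+c['fx']*q[0]/q[2],c['cy']+c['fy']*q[1]/q[2]])
E
python3 - <<'E'
from h import *
snap('side','s0.png',None,1.5);snap('top','t0.png',None,1.5)
np.set_printoptions(precision=3,suppress=True)
for n in('side','top'):print(imaging.camera_model(n))
print(bot.read_state())
E
```

```text
pics
{'fx': 467.188418267941, 'fy': 467.188418267941, 'cx': 253.0313210531355, 'cy': 195.66813755574404, 'T': array([[-0.96 , -0.19 ,  0.204,  0.187],
       [-0.279,  0.638, -0.717,  1.105],
       [ 0.006, -0.746, -0.666,  1.233],
       [ 0.   ,  0.   ,  0.   ,  1.   ]])}
{'fx': 426.78033585059393, 'fy': 426.78033585059393, 'cx': 254.02724293455177, 'cy': 185.60701960341996, 'T': array([[ 0.007, -0.986,  0.166,  0.309],
       [-1.   , -0.008, -0.002, -0.058],
       [ 0.003, -0.166, -0.986,  1.521],
       [ 0.   ,  0.   ,  0.   ,  1.   ]])}
{'time_s': 0.1, 'joint_positions': array([ 65.461,  30.275,  82.148,  -0.   ,  67.69 , -10.225]), 'qvel': array([ 0.112, -0.012, -0.11 , -0.075, -0.13 , -0.058]), 'tau': array([ -0.001, -44.099, -17.715,   0.063,   0.053,  -0.   ]), 'position': array([0.154, 0.605, 0.222]), 'tcp_rot': array([[-0.969,  0.247, -0.001],
       [ 0.247,  0.969, -0.002],
       [ 0.   , -0.002, -1.   ]]), 'force': array([-0.622, -0.33 , -0.15 ]), 'moment': array([-0.005, -0.009, -0.006]), 'grasp_force': 0.0, 'opening': 1.0006247866501357}
```

View pics/s0.png

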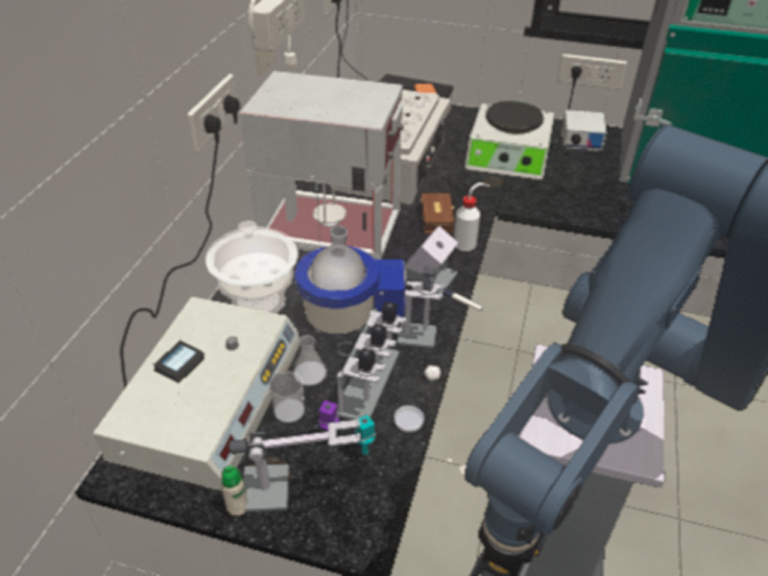

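View pics/t0.png

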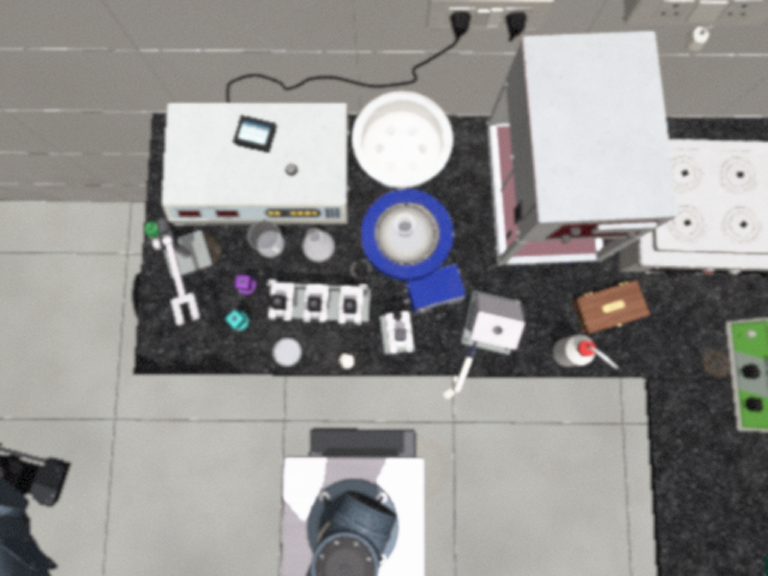

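Side view: the well block is at about (435,250), the rod stand at (425,300), the rack caps at (390,313), (378,335), (366,360), and the spring fork at (350,433). Top view: well at (503,330), rod at (398,332), rack caps at (281,301), (316,303), (352,305), fork at (184,305). The purple (245,285) and turquoise (237,320) items are decoys. I'll enlarge both views.

```bash
python3 - <<'E'
from h import *
a=cv2.imread('pics/raw_t0.png')[140:272,90:400]; b=cv2.imread('pics/raw_s0.png')[130:345,200:340]
cv2.imwrite('pics/t1.png',cv2.resize(a,None,fx=2.58,fy=2.58,interpolation=3)); cv2.imwrite('pics/s1.png',cv2.resize(b,None,fx=2.75,fy=2.75,interpolation=3))
E
```

```text
(no output)
```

View pics/t1.png

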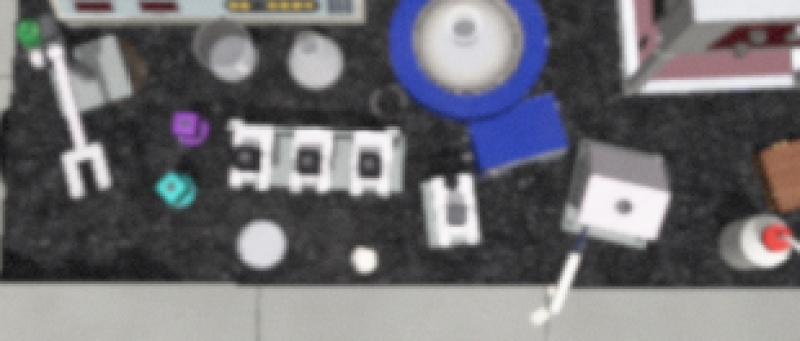

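View pics/s1.png

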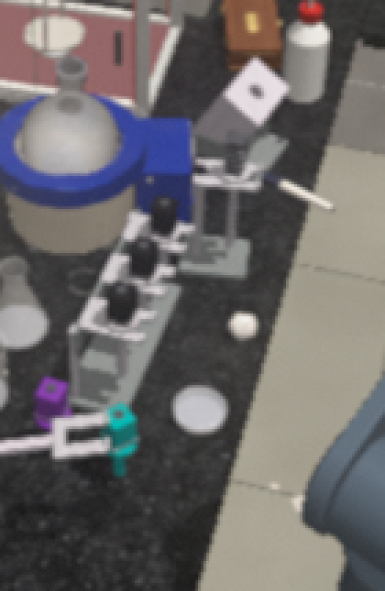

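```bash
cat >> h.py <<'E'
def avg(n,k=6):
    im=np.mean([imaging.capture(n) for _ in range(k)],0);np.save(f'{n}.npy',im);return im
def blob(im,box,f):
    x0,y0,x1,y1=box;c=im[y0:y1,x0:x1];m=f(c).astype(np.uint8)
    n,l,s,ce=cv2.connectedComponentsWithStats(m)
    return [(s[i,4],*(ce[i]+[x0,y0]).round(2)) for i in range(1,n) if s[i,4]>8]
E
python3 - <<'E'
from h import *
np.set_printoptions(precision=4,suppress=True)
t=avg('top');s=avg('side')
def up(p,c,o): return (p[0]/c+o[0],p[1]/c+o[1])
dark=lambda c:c.mean(2)<75
print('rack',blob(t,(182,190,250,216),dark))
print('rod',blob(t,(255,210,280,240),lambda c:c.mean(2)<110))
print('well',blob(t,(322,210,342,230),lambda c:c.mean(2)<150))
for p in [(250/2.58+90,157/2.58+140),(311/2.58+90,161/2.58+140),(369/2.58+90,163/2.58+140)]: print(onz('top',*p,.164))
print(onz('top',457/2.58+90,210/2.58+140,.191), onz('top',624/2.58+90,206/2.58+140,.129))
print(onz('top',85/2.58+90,150/2.58+140,.177),onz('top',90/2.58+90,190/2.58+140,.177))
# composite
A=np.hstack([cv2.resize(t[195:250,245:350],None,fx=7.6,fy=5.4,interpolation=3)])
a=cv2.resize(t[190:250,250:350],None,fx=5,fy=5,interpolation=3)
b=cv2.resize(t[175:225,170:260],None,fx=5,fy=5,interpolation=3)
c=cv2.resize(t[135:225,95:155],None,fx=5,fy=5,interpolation=3)
W=np.zeros((600,800,3));W[:300,:500]=a;W[310:560,:450]=b;W[:450,500:800]=c
cv2.imwrite('pics/c1.png',W[:,:,::-1])
E
```

```text
rack [(np.int32(76), np.float64(247.95), np.float64(203.26)), (np.int32(46), np.float64(185.85), np.float64(201.0)), (np.int32(37), np.float64(209.46), np.float64(202.68)), (np.int32(33), np.float64(233.33), np.float64(203.97)), (np.int32(44), np.float64(191.07), np.float64(214.23)), (np.int32(9), np.float64(209.33), np.float64(214.67)), (np.int32(13), np.float64(220.69), np.float64(214.62))]
rod [(np.int32(10), np.float64(264.5), np.float64(210.8)), (np.int32(236), np.float64(271.9), np.float64(229.0))]
well [(np.int32(13), np.float64(331.62), np.float64(219.62))]
[0.4863 0.1545 0.164 ]
[0.4819 0.0787 0.164 ]
[0.4799 0.0067 0.164 ]
[ 0.4202 -0.1018  0.191 ] [ 0.4321 -0.3151  0.129 ]
[0.4917 0.3557 0.177 ] [0.4424 0.3467 0.177 ][ WARN:0@5.575] global loadsave.cpp:1063 imwrite_ Unsupported depth image for selected encoder is fallbacked to CV_8U.
```

View pics/c1.png

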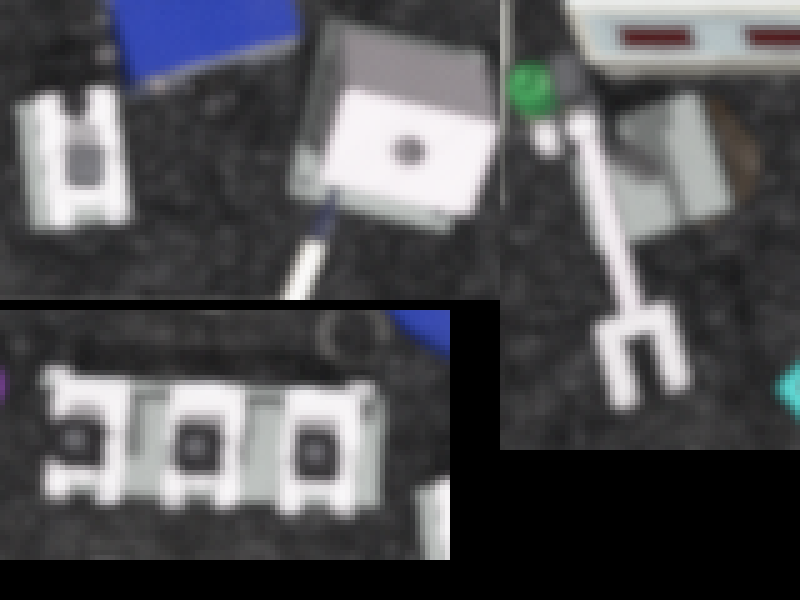

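```bash
cat > fit.py <<'E'
from h import *
from scipy.optimize import minimize
from scipy.spatial.transform import Rotation as R
S=6
def mask(n,polys,off,shape):
    m=np.zeros(shape,np.uint8)
    for P in polys:
        q=np.array([proj(n,p) for p in P]);h=cv2.convexHull((((q-off+.5)*S-.5)*16).astype(np.float32))
        cv2.fillConvexPoly(m,np.round(h).astype(np.int32),255,shift=4)
    return m>0
def fit(model,x0,scale,sign,views=('top','side'),lo=0,hi=255,grow=3.5):
    V=[]
    for n in views:
        im=np.load(n+'.npy').mean(2).clip(lo,hi);P=np.concatenate(model(x0));q=np.array([proj(n,p) for p in P])
        a=(q.min(0)-14).astype(int).clip(0);b=(q.max(0)+15).astype(int)
        c=im[a[1]:b[1],a[0]:b[0]].astype(np.float32);V.append((n,a,cv2.resize(c,None,fx=S,fy=S,interpolation=1)))
    k=cv2.getStructuringElement(cv2.MORPH_ELLIPSE,(int(2*grow*S)+1,)*2)
    def cost(d):
        x=x0+d*scale;t=0
        for n,a,c in V:
            m=mask(n,model(x),a,c.shape)
            r=(cv2.dilate(m.astype(np.uint8),k)>0)&~m
            t-=sign*(c[m].mean()-c[r].mean())
        return t
    best=min((minimize(cost,s,method='Nelder-Mead',options=dict(initial_simplex=np.vstack([s]+[s+v for v in np.eye(len(x0))]),xatol=.02,fatol=.01)) for s in [np.zeros(len(x0)),*np.random.default_rng(0).normal(0,1,(4,len(x0)))]),key=lambda r:r.fun)
    return x0+best.x*scale,best.fun
def place(x,P): 
    y=x[2];c,s=np.cos(y),np.sin(y);return [np.array([[x[0]+c*p[0]-s*p[1],x[1]+s*p[0]+c*p[1],p[2]] for p in Q]) for Q in P]
def box(h,z0,z1):return [[(a*h,b*h,z) for a in(-1,1) for b in(-1,1) for z in(z0,z1)]]
def disc(r,z,n=24):
    t=np.linspace(0,2*np.pi,n);return [[(r*np.cos(a),r*np.sin(a),z) for a in t]]
c30,s30=np.cos(np.pi/6),.5
face=[[(a*c30,b,.129+a*s30) for a in(-.033,.033) for b in(-.05,.05)]]
t=np.linspace(0,2*np.pi,24);well=[[(.011*np.cos(a)*c30,.011*np.sin(a),.129+.011*np.cos(a)*s30) for a in t]]
def fork(z,tilt):
    f=lambda x0,x1,y0,y1:[(x,y,z-x*np.tan(tilt)) for x in(x0,x1) for y in(y0,y1)]
    return [f(-.033,.011,.01,.024),f(-.033,.011,-.024,-.01),f(.011,.024,-.024,.024)]
E
cat > f1.py <<'E'
from fit import *
np.set_printoptions(precision=4,suppress=True)
sc=np.array([.004,.004,.06])
def go(name,P,x0,sign,**k):
    for v in (('top','side'),('top',),('side',)):
        r=fit(lambda x:place(x,P),np.array(x0),sc,sign,views=v,**k);print(name,v,r[0],round(r[1],1))
cap=box(.015,.142,.186)
go('cap2',cap,[.4863,.1545,-.06],-1);go('cap1',cap,[.482,.0787,-.06],-1);go('cap0',cap,[.48,.0067,-.06],-1)
go('rod',box(.012,.164,.218),[.42,-.1018,.1],-1)
go('face',face,[.432,-.315,-.2],1);go('well',well,[.432,-.315,-.2],-1)
go('fork',fork(.177,np.radians(8)),[.46,.349,-.2],1)
E
python3 f1.py
```

```text
Traceback (most recent call last):
  File "f1.py", line 8, in <module>
    go('cap2',cap,[.4863,.1545,-.06],-1);go('cap1',cap,[.482,.0787,-.06],-1);go('cap0',cap,[.48,.0067,-.06],-1)
    ~~^^^^^^^^^^^^^^^^^^^^^^^^^^^^^^^^^^
  File "f1.py", line 6, in go
    r=fit(lambda x:place(x,P),np.array(x0),sc,sign,views=v,**k);print(name,v,r[0],round(r[1],1))
  File "fit.py", line 25, in fit
    best=min((minimize(cost,s,method='Nelder-Mead',options=dict(initial_simplex=np.vstack([s]+[s+v for v in np.eye(len(x0))]),xatol=.02,fatol=.01)) for s in [np.zeros(len(x0)),*np.random.default_rng(0).normal(0,1,(4,len(x0)))]),key=lambda r:r.fun)
  File "fit.py", line 25, in <genexpr>
    best=min((minimize(cost,s,method='Nelder-Mead',options=dict(initial_simplex=np.vstack([s]+[s+v for v in np.eye(len(x0))]),xatol=.02,fatol=.01)) for s in [np.zeros(len(x0)),*np.random.default_rng(0).normal(0,1,(4,len(x0)))]),key=lambda r:r.fun)
              ~~~~~~~~^^^^^^^^^^^^^^^^^^^^^^^^^^^^^^^^^^^^^^^^^^^^^^^^^^^^^^^^^^^^^^^^^^^^^^^^^^^^^^^^^^^^^^^^^^^^^^^^^^^^^^^^^^^^^^^^^^^^^^^^^^^^^
  File "fit.py", line 21, in cost
    m=mask(n,model(x),a,c.shape)
  File "fit.py", line 8, in mask
    q=np.array([proj(n,p) for p in P]);h=cv2.convexHull((((q-off+.5)*S-.5)*16).astype(np.float32))
                ~~~~^^^^^
  File "h.py", line 12, in proj
    c=imaging.camera_model(n);T=np.array(c['T']);q=T[:3,:3].T@(np.array(p)-T[:3,3])
ValueError: time passes only in moves, steps and waits
```

```bash
python3 - <<'E'
s=open('h.py').read()
s=s.replace("def snap","CM={n:imaging.camera_model(n) for n in('side','top')}\ndef snap",1).replace("c=imaging.camera_model(n)","c=CM[n]")
open('h.py','w').write(s)
s=open('fit.py').read().replace("x=x0+d*scale;t=0","x=x0+d*scale;t=0\n        if max(abs(d))>4:return 1e3")
open('fit.py','w').write(s)
E
python3 f1.py
```

```text
cap2 ('top', 'side') [ 0.4865  0.1608 -0.0533] -162.9
cap2 ('top',) [0.4873 0.1605 0.0032] -83.0
cap2 ('side',) [ 0.4859  0.1604 -0.1046] -81.2
cap1 ('top', 'side') [ 0.4829  0.0828 -0.0868] -176.0
cap1 ('top',) [0.483  0.0831 0.0295] -104.8
cap1 ('side',) [ 0.4833  0.083  -0.1692] -73.0
cap0 ('top', 'side') [0.4798 0.0065 0.0142] -150.5
cap0 ('top',) [0.48   0.0069 0.0219] -108.2
cap0 ('side',) [ 0.4801  0.0027 -0.1387] -44.4
rod ('top', 'side') [ 0.4167 -0.0991  0.0018] -118.7
rod ('top',) [ 0.4169 -0.0988  0.0317] -76.2
rod ('side',) [ 0.4164 -0.1009 -0.054 ] -42.3
face ('top', 'side') [ 0.4313 -0.3136 -0.2397] -205.7
face ('top',) [ 0.431  -0.3139 -0.2336] -92.8
face ('side',) [ 0.4315 -0.3125 -0.2433] -113.1
well ('top', 'side') [ 0.4321 -0.3134 -0.0039] -146.6
well ('top',) [ 0.4325 -0.3137 -0.1262] -73.2
well ('side',) [ 0.4319 -0.3118  0.0389] -75.0
fork ('top', 'side') [0.4734 0.3537 0.0396] -175.0
fork ('top',) [0.4734 0.3528 0.0398] -100.2
fork ('side',) [0.4743 0.3554 0.0396] -77.5
```

```bash
cat > f2.py <<'E'
exec(open('f1.py').read().split("cap=")[0])
go('fork',fork(.177,np.radians(8)),[.472,.353,.24],1)
go('stand',fork(.158,0)+disc(.021,.164),[.417,-.099,.1],1,lo=100)
go('rodgrip',box(.012,.164,.218),[.417,-.099,.1],-1)
E
python3 f2.py
```

```text
fork ('top', 'side') [0.4721 0.3563 0.3437] -218.7
fork ('top',) [0.4724 0.3553 0.3395] -124.3
fork ('side',) [0.4723 0.3572 0.3398] -96.6
stand ('top', 'side') [ 0.4013 -0.101   0.1114] -79.1
stand ('top',) [ 0.4021 -0.1016  0.1261] -50.7
stand ('side',) [ 0.414  -0.0965  0.1877] -29.2
rodgrip ('top', 'side') [ 0.4167 -0.0991  0.0013] -118.7
rodgrip ('top',) [ 0.4169 -0.0991 -0.0026] -76.5
rodgrip ('side',) [ 0.4161 -0.1002 -0.0085] -42.4
```

{"api": "drive_tool", "payload": {"deltas": "87 266 -256 57 0.36;87 266 -256 57 0.36;87 266 -256 57 0.36;87 266 -256 57 0.36;87 266 -256 57 0.36;87 266 -256 57 0.36;87 266 -256 57 0.36;87 266 -256 57 0.36;87 264 -400 47 0.36;87 264 -400 47 0.36;87 264 -400 47 0.36;87 264 -400 47 0.36"}}

```text
time_s: 1.9
position: [0.4178, 0.2013, 0.2692]
tcp_rot: [[-0.995, -0.104, -0.002], [-0.104, 0.995, -0.002], [0.002, -0.002, -1.0]]
force: [0.0, 0.3, 0.1]
opening: 0.997
grasp_force: 0.0
```

```bash
python3 - <<'E'
from h import *
s=bot.read_state();print(s['position'],s['tcp_rot'],s['force'],s['time_s'])
E
```

```text
[0.41775859 0.20125424 0.26922036] [[-0.99457201 -0.10403198 -0.00196759]
 [-0.10402756  0.99457192 -0.00222789]
 [ 0.00218868 -0.00201111 -0.99999558]] [0.02694197 0.33800464 0.07568998] 1.9
```

{"api": "drive_tool", "payload": {"deltas": "87 -1 -305 0 0;87 -1 -305 0 0;87 -1 -305 0 0;87 -1 -305 0 0;87 -1 -305 0 0;87 -1 -305 0 0;87 -1 -305 0 0;87 -1 -305 0 0;87 -1 -305 -45 0;87 -1 -305 -45 0"}}

```text
time_s: 2.9
position: [0.4141, -0.0958, 0.2213]
tcp_rot: [[-0.994, -0.112, -0.009], [-0.112, 0.994, 0.006], [0.009, 0.007, -1.0]]
force: [-1.3, 1.0, -0.0]
opening: 1.004
grasp_force: 0.0
```

```bash
python3 - <<'E'
from h import *
t=avg('top',3);s=avg('side',3)
a=cv2.resize(s[150:270,230:350],None,fx=5,fy=5,interpolation=3)[:600,:400+150]
b=cv2.resize(t[180:250,245:295],None,fx=5,fy=5,interpolation=3)
W=np.zeros((600,800,3),np.uint8);W[:600,:550]=a;W[:350,550:]=b
cv2.imwrite('pics/c2.png',W[:,:,::-1])
print(bot.read_state()['position'],[proj('side',(.4165,-.0993,z)) for z in(.164,.218)])
E
```

```text
[ 0.41849197 -0.09912861  0.22598073] [array([284.34749735, 191.46302652]), array([285.15585388, 179.51093825])]
```

View pics/c2.png

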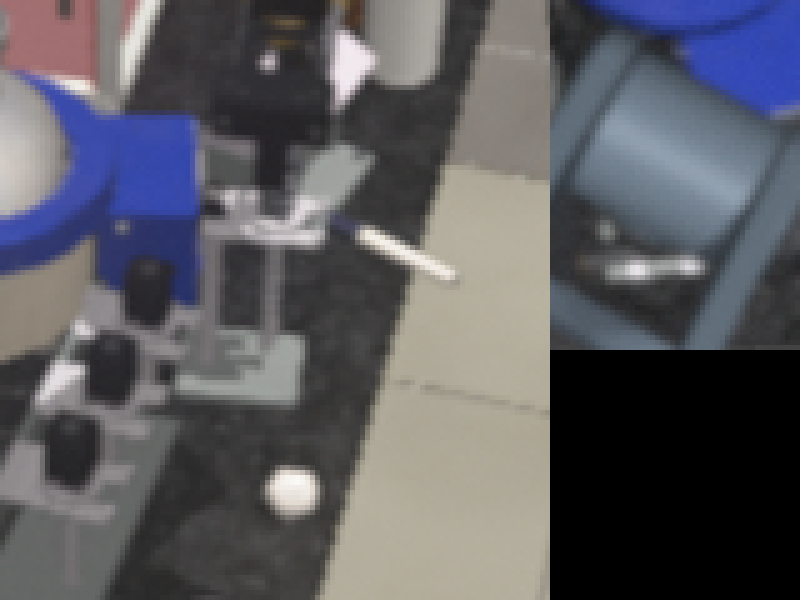

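The crop shows the fingers at (270,170), in line with the rod axis at (272,205), so I descend and grip.

{"api": "drive_tool", "payload": {"deltas": "87 0 0 -25 0;87 0 0 -46 0;87 0 0 -46 0;20 0 0 -46 0;10 0 0 -46 0;10 0 0 -46 0;10 0 0 -46 0;10 0 0 -46 0;10 0 0 -46 0;10 0 0 -46 0"}}

```text
time_s: 4.2
position: [0.4174, -0.0994, 0.1786]
tcp_rot: [[-0.994, -0.11, 0.0], [-0.11, 0.994, -0.0], [-0.0, -0.0, -1.0]]
force: [0.4, 0.6, 0.1]
opening: 0.451
grasp_force: 0.0
```

{"api": "drive_tool", "payload": {"deltas": "10 0 0 0 0;10 0 0 0 0;10 0 0 0 0;10 0 0 0 0;10 0 0 0 0"}}

```text
time_s: 4.7
position: [0.4175, -0.0995, 0.1785]
tcp_rot: [[-0.994, -0.11, 0.0], [-0.11, 0.994, -0.0], [-0.0, -0.0, -1.0]]
force: [1.5, -0.4, -1.0]
opening: 0.276
grasp_force: 29.6
```

{"api": "drive_tool", "payload": {"deltas": "10 0 0 50 0;10 0 0 100 0;10 0 0 150 0;10 0 0 150 0;10 6 -50 150 -0.1;10 12 -100 150 -0.2;10 17 -150 150 -0.347;10 17 -190 150 -0.347;10 17 -214 150 -0.347;10 17 -214 150 -0.347;10 17 -214 150 -0.347;10 17 -214 150 -0.347"}}

```text
time_s: 5.9
position: [0.434, -0.3118, 0.3277]
tcp_rot: [[-0.972, 0.234, -0.001], [0.234, 0.972, 0.002], [0.002, 0.002, -1.0]]
force: [0.7, -0.6, -1.2]
opening: 0.274
grasp_force: 29.6
```

```bash
python3 - <<'E'
from h import *
t=avg('top',3);s=avg('side',3);st=bot.read_state();p=st['position'];print(p,st['force'])
a=cv2.resize(s[60:210,240:340],None,fx=4,fy=4,interpolation=3)
b=cv2.resize(t[185:285,290:390],None,fx=4,fy=4,interpolation=3)
W=np.zeros((600,800,3),np.uint8);W[:600,:400]=a;W[:400,400:]=b
def mk(n,q,o,x0):
    u=(proj(n,q)-o)*4;cv2.circle(W,(int(u[0])+x0,int(u[1])),3,(255,0,0),-1)
mk('side',(p[0]-.001,p[1],p[2]-.151),(240,60),0);mk('side',(.432,-.3135,.129),(240,60),0)
cv2.imwrite('pics/c3.png',W[:,:,::-1])
E
```

```text
[ 0.43460908 -0.31267518  0.3287855 ] [-0.40512354 -0.55018356 -1.01399072]
```

View pics/c3.png

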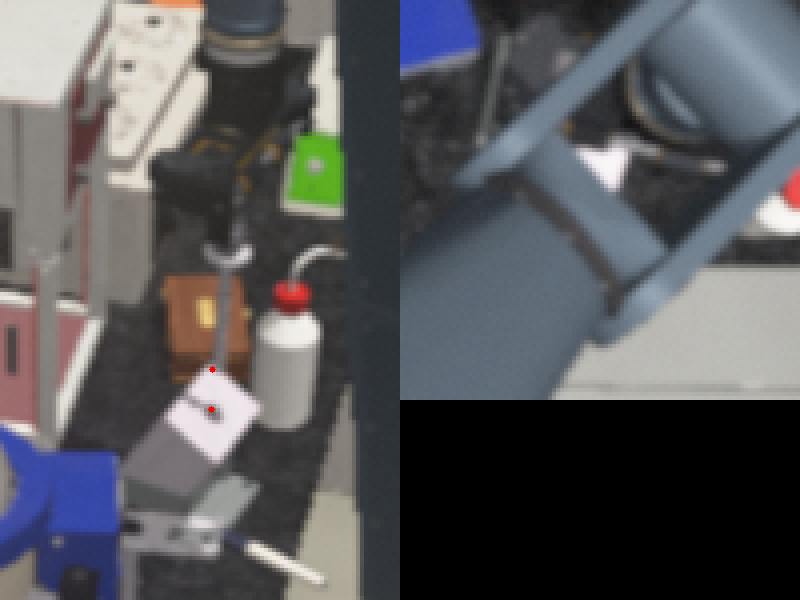

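The rod tip is at (218,368) and the well at (212,410). The tip sits about 3-4 mm further to -x than planned, so I shift it before lowering.

{"api": "drive_tool", "payload": {"deltas": "10 3 -2 -25 0;10 3 -2 -45 0;10 3 -2 -52 0;10 3 -2 -56 0;10 3 -2 -61 0;10 3 -2 -61 0"}}

```text
time_s: 6.8
position: [0.4376, -0.3155, 0.2677]
tcp_rot: [[-0.972, 0.235, 0.0], [0.235, 0.972, -0.0], [-0.0, -0.0, -1.0]]
force: [0.2, 0.1, -1.2]
opening: 0.274
grasp_force: 29.6
```

{"api": "drive_tool", "payload": {"deltas": "10 -7 1.6 0 0;10 -13.6 3.3 -0.6 0;10 -20 5 -1.5 0;10 -27 6.5 -2.6 0;10 -27 6.5 -2.6 0"}}

```text
time_s: 7.3
position: [0.4097, -0.3088, 0.2655]
tcp_rot: [[-0.972, 0.235, 0.0], [0.235, 0.972, -0.001], [-0.001, -0.0, -1.0]]
force: [1.7, 1.1, 2.0]
opening: 0.273
grasp_force: 30.0
```

{"api": "drive_tool", "payload": {"deltas": "10 -6.5 1.6 -1.5 0;10 -13.3 3.3 -3.2 0;10 -20 4.8 -5.4 0;10 -26.3 6.4 -7.7 0;10 -32.5 8 -10.4 0;10 -38.7 9.4 -13.3 0;10 -45 10.9 -16.6 0;10 -50.8 12.3 -20.2 0;10 -50.8 12.3 -20.2 0"}}

```text
time_s: 8.2
position: [0.3583, -0.296, 0.244]
tcp_rot: [[-0.972, 0.235, -0.002], [0.235, 0.972, 0.001], [0.002, 0.001, -1.0]]
force: [0.2, 0.1, -1.2]
opening: 0.269
grasp_force: 30.0
```

```bash
python3 - <<'E'
from h import *
t=avg('top',3);s=avg('side',3);st=bot.read_state();p=st['position'];print(p,st['force'],st['moment'])
a=cv2.resize(s[60:210,240:340],None,fx=4,fy=4,interpolation=3)
b=cv2.resize(t[185:285,290:390],None,fx=4,fy=4,interpolation=3)
W=np.zeros((600,800,3),np.uint8);W[:600,:400]=a;W[:400,400:]=b
m=np.array((.432,-.3135,.129));d=np.array((-.486,.1175,.866))
for k in (0,.05,.1,.15):
    u=(proj('side',m+k*d)-(240,60))*4;cv2.circle(W,(int(u[0]),int(u[1])),2,(255,0,0),-1)
g=p+[0,0,.019];print('along',(g-m)@d,'off',(g-m)-((g-m)@d)*d)
cv2.imwrite('pics/c4.png',W[:,:,::-1])
E
```

```text
[ 0.35906167 -0.29614933  0.24429185] [ 0.71963808 -0.84707427 -2.45814154] [-0.02273304 -0.05452722  0.05391074]
along 0.15378346897774245 off [ 0.00180044 -0.00071889  0.00111536]
```

View pics/c4.png

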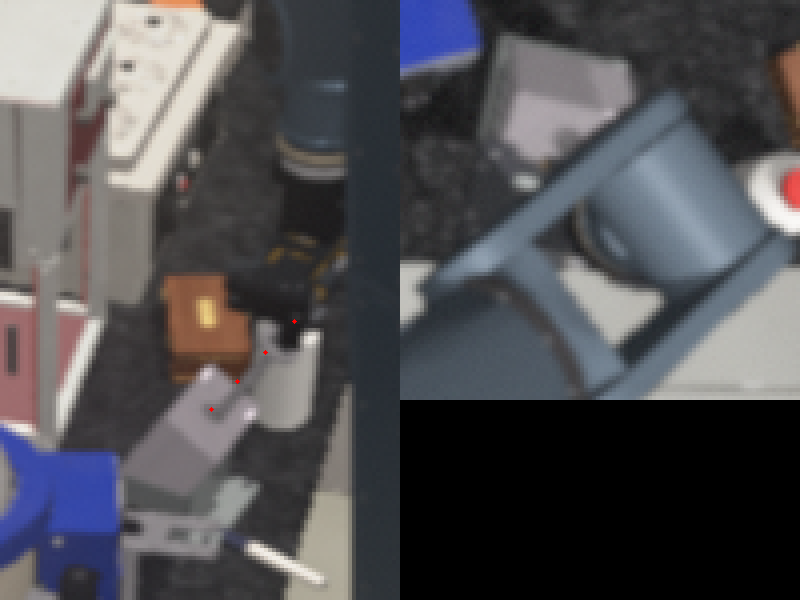

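The rod now lies along the bore, with the red axis markers falling on the shaft. Depth so far is about 16 mm, so I advance along the bore.

{"api": "drive_tool", "payload": {"deltas": "10 1.5 -0.3 -6 0;10 4.5 -1 -11 0;10 7.5 -1.7 -16 0;10 10 -2.3 -21 0;10 12.5 -2.9 -26 0;10 15 -3.4 -30 0;10 15 -3.4 -30 0"}}

```text
time_s: 9.2
position: [0.375, -0.3, 0.2141]
tcp_rot: [[-0.972, 0.234, -0.0], [0.234, 0.972, 0.0], [0.0, 0.0, -1.0]]
force: [0.8, -0.2, -1.5]
opening: 0.277
grasp_force: 30.0
```

{"api": "drive_tool", "payload": {"deltas": "10 1 -0.2 -1.7 0;10 2 -0.5 -3.5 0;10 2.9 -0.7 -5.2 0;10 3.9 -0.9 -6.9 0;10 4.9 -1.2 -8.7 0;10 5.8 -1.4 -10.4 0;10 5.8 -1.4 -10.4 0"}}

```text
time_s: 9.9
position: [0.3773, -0.3009, 0.2072]
tcp_rot: [[-0.973, 0.232, -0.007], [0.232, 0.973, 0.0], [0.007, -0.001, -1.0]]
force: [-12.8, 4.3, 24.9]
opening: 0.269
grasp_force: 30.0
```

The rod met the bottom: 28 N exactly along the bore, at about 56-58 mm, and the last 50 mm were free. The well is therefore 55 mm deep, which calls for probe_short. I back out and bring the rod upright again against the mouth.

{"api": "drive_tool", "payload": {"deltas": "10 -3 0.7 6 0;10 -7 1.6 14 0;10 -12 2.8 23 0;10 -16.5 3.8 32 0;10 -20.8 4.8 40.4 0;10 -20.8 4.8 40.4 0"}}

```text
time_s: 10.5
position: [0.3596, -0.297, 0.246]
tcp_rot: [[-0.972, 0.235, 0.001], [0.235, 0.972, -0.002], [-0.002, -0.001, -1.0]]
force: [0.1, -0.1, -0.2]
opening: 0.275
grasp_force: 30.0
```

{"api": "drive_tool", "payload": {"deltas": "10 6 -1.4 3.6 0;10 12 -2.9 6.9 0;10 18 -4.4 9.9 0;10 24.5 -5.9 12.5 0;10 31 -7.5 15 0;10 37.5 -9 17 0;10 44 -10.6 18.8 0;10 50.8 -12.3 20.2 0;10 57.5 -13.9 21.4 0;10 64 -15.5 22.2 0;10 71 -17.1 22.7 0;10 77.8 -18.8 22.8 0"}}

```text
time_s: 11.7
position: [0.4382, -0.3155, 0.2677]
tcp_rot: [[-0.972, 0.235, 0.0], [0.235, 0.972, -0.0], [-0.0, 0.0, -1.0]]
force: [-2.2, 2.3, 0.2]
opening: 0.271
grasp_force: 30.0
```

{"api": "drive_tool", "payload": {"deltas": "10 2.5 -0.6 0 0;10 2.5 -0.6 0 0"}}

```text
time_s: 11.9
position: [0.4407, -0.3162, 0.2675]
tcp_rot: [[-0.972, 0.234, 0.001], [0.234, 0.972, -0.0], [-0.001, -0.0, -1.0]]
force: [-2.8, 1.8, -0.7]
opening: 0.278
grasp_force: 30.0
```

{"api": "drive_tool", "payload": {"deltas": "10 0 0 30 0;10 0 0 62 0;10 0 0 62 0;10 -15 50 62 0.1;10 -30 100 62 0.2;10 -45 150 62 0.347;10 -53 190 62 0.347;10 -53 213 62 0.347;10 -53 213 62 0.347;10 -53 213 62 0.347;10 -53 213 62 0.347"}}

```text
time_s: 13.0
position: [0.388, -0.1043, 0.3296]
tcp_rot: [[-0.994, -0.109, 0.002], [-0.109, 0.994, -0.001], [-0.002, -0.001, -1.0]]
force: [0.5, -0.1, -1.0]
opening: 0.275
grasp_force: 30.0
```

```bash
cat > f3.py <<'E'
from fit import *
np.set_printoptions(precision=4,suppress=True)
s=np.mean([imaging.capture('side') for _ in range(4)],0);np.save('side.npy',s);bg=np.load('bg.npy') if 0 else None
p=bot.read_state()['position'];print(p,bot.read_state()['force'])
cv2.imwrite('pics/raw_r.png',s[:,:,::-1])
g=s.mean(2)
for z in (.018,.03,.05,.07,.09,.11,.125,.13,.14):
    u=proj('side',p-[0,0,.021+z]);r=int(round(u[1]));x=int(round(u[0]));print(z,u.round(1),g[r,x-10:x+11].astype(int))
E
python3 f3.py
```

```text
[ 0.3873 -0.104   0.3294] [-0.7627 -0.5729 -1.5923]
0.018 [295.3 163.3] [235 235 234 234 232 214 163 124 116 119 114 110 114 137 188 225 232 231
 217 180 147]
0.03 [295.  166.2] [232 236 235 235 234 234 233 231 226 206 161 117 117 158 213 229 197 127
  67  63  82]
0.05 [294.6 170.9] [119 120 133 168 210 230 234 235 231 202 141 112 112  96  65  52  54  56
  58  59  59]
0.07 [294.2 175.6] [120 120 120 120 121 119 119 118 118 119 113 108 110 103  82  65  61  60
  60  62  64]
0.09 [293.9 180.1] [119 119 118 118 118 113 106 103 101  98 102 111 122 140 156 157 139 112
  96  93  79]
0.11 [293.5 184.6] [ 84  84  83  82  86  97 111 131 151 155 137 114 113 127 146 158 161 158
 140 104  71]
0.125 [293.2 188. ] [131 134 128 126 143 161 167 167 165 158 141 124 127 141 155 155 131  94
  69  59  56]
0.13 [293.1 189.1] [169 195 202 203 209 209 203 198 191 179 162 144 143 148 154 140 106  74
  61  58  56]
0.14 [292.9 191.2] [133 155 178 191 202 212 222 225 223 216 198 179 161 138 116  88  67  63
  63  58  57][ WARN:0@1.911] global loadsave.cpp:1063 imwrite_ Unsupported depth image for selected encoder is fallbacked to CV_8U.
```

The rod hangs vertical to within about 1.5° and has the same small offset as before, so I go back to the same tool pose through the fork's open front.

{"api": "drive_tool", "payload": {"deltas": "10 0 1.2 -40 0;10 0 1.2 -80 0;10 0 1.2 -120 0;10 0 1.2 -142 0;10 0 1.2 -142 0;10 10 2.3 -142 0;10 20 3.4 -142 0;10 30 4.4 -142 0;10 30 4.4 -142 0"}}

```text
time_s: 14.1
position: [0.42, -0.0994, 0.1888]
tcp_rot: [[-0.994, -0.111, 0.005], [-0.111, 0.994, -0.002], [-0.005, -0.003, -1.0]]
force: [-0.1, 0.2, -0.7]
opening: 0.272
grasp_force: 30.0
```

{"api": "drive_tool", "payload": {"deltas": "10 0 0 -4 0;10 0 0 -8 0;10 0 0 -10 0;10 0 0 -11 0;10 0 0 -11 0"}}

```text
time_s: 14.6
position: [0.4162, -0.0983, 0.1772]
tcp_rot: [[-0.994, -0.11, -0.001], [-0.11, 0.994, 0.001], [0.001, 0.001, -1.0]]
force: [-2.7, 2.3, 8.7]
opening: 0.27
grasp_force: 30.0
```

{"api": "drive_tool", "payload": {"deltas": "30 0 0 0 0;50 0 0 0 0;87 0 0 0 0;87 0 0 0 0;87 0 0 0 0;87 0 0 0 0;87 0 0 0 0;87 0 0 0 0;87 0 0 30 0;87 0 0 70 0;87 0 0 110 0;87 0 0 130 0"}}

```text
time_s: 15.8
position: [0.4182, -0.0992, 0.3098]
tcp_rot: [[-0.994, -0.11, 0.005], [-0.11, 0.994, -0.003], [-0.005, -0.003, -1.0]]
force: [-0.4, -0.3, -0.7]
opening: 0.996
grasp_force: 0.0
```

{"api": "drive_tool", "payload": {"deltas": "87 0 100 0 0;87 0 200 0 0;87 -20 300 0 0;87 -20 300 0 0;87 -20 300 0 0;87 -20 300 0 0;87 -40 430 0 0;87 -40 430 0 0;87 -40 430 0 0;87 -40 430 0 0"}}

```text
time_s: 16.8
position: [0.376, 0.335, 0.3064]
tcp_rot: [[-0.993, -0.115, 0.0], [-0.115, 0.993, 0.002], [-0.0, 0.002, -1.0]]
force: [-0.4, -1.1, -0.2]
opening: 0.999
grasp_force: 0.0
```

```bash
cat > f4.py <<'E'
exec(open('f1.py').read().split("cap=")[0])
p=bot.read_state();print(p['position'],p['time_s'])
t=avg('top',4);s=avg('side',4)
go('rodgrip',box(.012,.164,.218),[.417,-.099,.1],-1)
a=cv2.resize(s[195:300,215:285],None,fx=5.7,fy=5.7,interpolation=3)
b=cv2.resize(s[150:240,250:320],None,fx=5.7,fy=5.7,interpolation=3)
W=np.zeros((600,800,3),np.uint8);W[:598,:399]=a[:598,:399];W[:513,400:799]=b
o=np.array((215,195));r=np.array([.4832,.0822]);y=np.array([.043,.998])
for k in(-1,0,1):
    q=r+y*.076*k
    for L in(.055,.075,.095):
        u=(proj('side',(*q,.136-L))-o)*5.7;cv2.circle(W,(int(u[0]),int(u[1])),2,(255,0,0),-1)
cv2.imwrite('pics/c5.png',W[:,:,::-1])
E
python3 f4.py
```

```text
[0.376  0.335  0.3064] 16.8
rodgrip ('top', 'side') [ 0.4129 -0.0985  0.0828] -98.0
rodgrip ('top',) [ 0.4131 -0.0982  0.11  ] -73.6
rodgrip ('side',) [ 0.4128 -0.1022  0.1711] -26.0
```

View pics/c5.png

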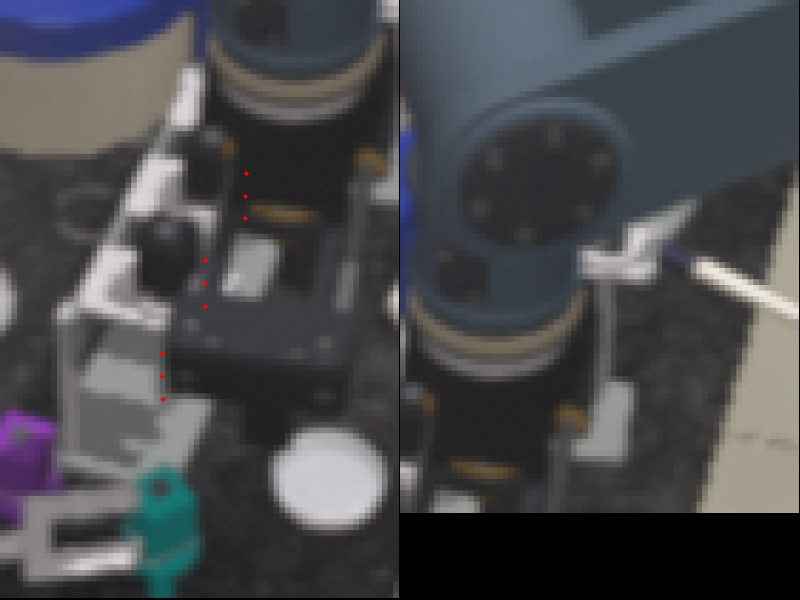

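The gripper hides the stems here, so I move aside for a clear look. The rod grip fits at (0.413, -0.098), upright in its fork.

{"api": "drive_tool", "payload": {"deltas": "87 -220 270 0 0;87 -220 270 0 0;87 -220 270 0 0;87 -220 270 0 0;87 -220 270 0 0;87 -220 270 0 0;87 -220 270 0 0;87 -220 270 0 0;87 -220 270 0 0"}}

```text
time_s: 18.1
position: [0.1568, 0.6013, 0.3061]
tcp_rot: [[-0.994, -0.111, 0.0], [-0.111, 0.994, -0.001], [-0.0, -0.001, -1.0]]
force: [0.5, -0.5, -0.4]
opening: 0.998
grasp_force: 0.0
```

```bash
cat > f5.py <<'E'
exec(open('f1.py').read().split("cap=")[0])
t=avg('top',10);s=avg('side',16)
go('rodgrip',box(.012,.164,.218),[.415,-.099,.1],-1)
g=s
a=cv2.resize(((g[200:275,230:280]-40)*1.3).clip(0,255).astype(np.uint8),None,fx=8,fy=8,interpolation=2)
b=cv2.resize(g[160:235,262:312].astype(np.uint8),None,fx=8,fy=8,interpolation=2)
W=np.hstack([a,b])
r=np.array([.4832,.0822]);y=np.array([.043,.998])
for k in(-1,0,1):
    q=r+y*.076*k
    for L in(.0,.055,.075,.095):
        u=(proj('side',(*q,.136-L))-(230,200)+.5)*8;x,v=int(u[0]),int(u[1]);cv2.line(W,(x+36,v),(x+46,v),(255,0,0),1);cv2.line(W,(x-46,v),(x-36,v),(255,0,0),1)
cv2.imwrite('pics/c6.png',W[:,:,::-1])
E
python3 f5.py
```

```text
rodgrip ('top', 'side') [ 0.4128 -0.0985  0.0849] -117.5
rodgrip ('top',) [ 0.4131 -0.098   0.0568] -74.0
rodgrip ('side',) [ 0.4125 -0.1002  0.108 ] -44.2
```

View pics/c6.png

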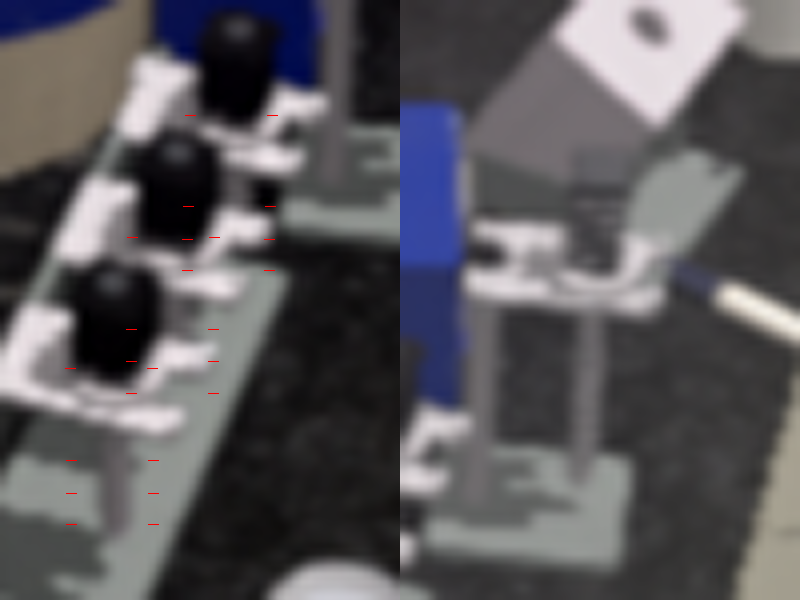

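Right half: the rod stands upright in its fork with its shaft down to (580,480). Left half: the front probe (cap at 115,320) has its stem ending near y=530, which makes it probe_long. The candidates for probe_short are the middle cap (175,185) and the far cap (237,70), so I compare pixel profiles of their stems.

```bash
python3 - <<'E'
from h import *
s=np.load('side.npy').astype(int)
r=np.array([.4832,.0822]);y=np.array([.043,.998])
for k in(0,-1):
    q=r+y*.076*k
    for L in(.0,.02,.055,.075,.095):print(k,L,proj('side',(*q,.136-L)).round(1))
def show(x0,x1,y0,y1):
    print('cols',x0,x1)
    for v in range(y0,y1):print(v,' '.join('%d,%d,%d'%tuple(s[v,u]) for u in range(x0,x1)))
show(247,259,235,250);show(255,266,219,238)
E
```

```text
0 0.0 [251.2 229.2]
0 0.02 [251.1 233.4]
0 0.055 [251.1 240.7]
0 0.075 [251.1 244.7]
0 0.095 [251.1 248.7]
-1 0.0 [258.4 213.9]
-1 0.02 [258.3 218.1]
-1 0.055 [258.2 225.4]
-1 0.075 [258.1 229.4]
-1 0.095 [258.  233.4]
cols 247 259
235 52,49,53 51,50,52 78,75,77 126,122,124 164,159,161 187,181,184 201,194,197 207,200,203 213,206,209 219,213,215 220,214,216 206,201,203
236 50,49,51 48,46,48 62,60,62 98,95,97 130,126,128 148,143,145 157,152,154 165,160,162 183,176,179 203,196,198 213,206,208 206,199,202
237 49,47,49 46,45,47 58,56,58 86,83,85 107,104,106 111,109,110 108,106,107 113,111,112 134,131,132 154,150,151 162,158,159 160,156,158
238 47,46,48 45,44,46 59,57,58 86,83,85 104,101,103 106,103,105 98,97,98 100,100,100 121,123,121 139,140,138 138,139,137 136,136,135
239 46,45,46 43,43,44 58,56,58 86,83,85 104,101,103 108,105,107 108,106,107 112,112,112 131,133,131 146,149,146 146,150,146 144,146,144
240 43,42,43 43,42,44 58,57,58 85,82,84 105,102,103 112,110,111 121,118,119 131,131,131 143,146,144 150,153,150 150,153,151 149,152,149
241 41,40,41 44,43,44 66,64,65 99,96,97 115,112,114 
[... 2920 characters left out ...]
79 69,70,70 62,61,62 56,55,56
233 171,167,169 173,169,170 168,167,166 158,159,157 145,147,145 137,139,137 134,136,134 127,130,128 113,115,114 96,98,97 78,78,78
234 201,195,198 206,201,203 205,201,203 193,190,191 181,178,179 169,168,168 150,153,151 147,151,148 144,148,145 135,139,137 112,114,112
235 213,206,209 219,213,215 220,214,216 206,201,203 188,183,185 168,166,167 150,153,151 150,155,151 152,156,152 145,149,146 118,120,118
236 183,176,179 203,196,198 213,206,208 206,199,202 182,177,179 156,155,154 148,151,149 151,155,152 151,154,151 138,141,138 105,107,106
237 134,131,132 154,150,151 162,158,159 160,156,158 152,150,151 147,148,146 149,152,149 152,156,152 148,151,148 126,128,127 88,88,88
```

The front probe is long. The middle one seems to show a trace of stem under the tine, which would make it medium, and the far one (237,70) shows none, so short. To confirm, I grip the far one, lift it 25 mm in its fork and check whether its tip appears. If so, I continue with it.

{"api": "drive_tool", "payload": {"deltas": "60 230 -270 0 -0.153;60 230 -270 0 -0.153;60 230 -270 0 -0.153;60 230 -270 0 -0.153;60 230 -270 0 -0.153;60 230 -270 0 -0.153;60 230 -270 0 -0.153;60 280 -420 -20 -0.153;60 280 -420 -20 -0.153;60 280 -420 -20 -0.153;60 280 -420 -20 -0.153"}}

```text
time_s: 20.5
position: [0.4382, 0.1775, 0.2862]
tcp_rot: [[-0.999, 0.048, 0.0], [0.048, 0.999, -0.002], [-0.0, -0.002, -1.0]]
force: [0.7, 0.7, 0.2]
opening: 0.691
grasp_force: 0.0
```

{"api": "drive_tool", "payload": {"deltas": "60 44 -178 0 0;60 44 -178 0 0;60 44 -178 0 0;60 44 -178 0 0;60 44 -178 0 0;60 44 -178 0 0;60 44 -178 0 0"}}

```text
time_s: 21.2
position: [0.4804, 0.0048, 0.2865]
tcp_rot: [[-0.999, 0.042, -0.001], [0.042, 0.999, 0.001], [0.001, 0.001, -1.0]]
force: [0.2, 0.3, -0.4]
opening: 0.693
grasp_force: 0.0
```

```bash
python3 - <<'E'
from h import *
imaging.capture('side');s=bot.read_state();print(s['position'],s['tcp_rot'][:,1],s['time_s'],s['opening'])
E
```

```text
[0.48040892 0.00496373 0.28653145] [4.08709747e-02 9.99164217e-01 6.56273614e-04] 21.25 0.6850794279700055
```

{"api": "drive_tool", "payload": {"deltas": "60 0 1.5 -40 0;60 0 1.5 -80 0;60 0 1.5 -115 0;60 0 1.5 -134 0;60 0 1.5 -134 0;20 0 1.5 -134 0;20 0 1.5 -134 0;20 0 1.5 -134 0;20 0 1.5 -134 0;20 0 1.5 -134 0;20 0 1.5 -134 0;20 0 1.5 -134 0"}}

```text
time_s: 22.45
position: [0.4814, 0.005, 0.1534]
tcp_rot: [[-0.999, 0.043, 0.001], [0.043, 0.999, 0.0], [-0.001, 0.0, -1.0]]
force: [-0.6, 1.5, 5.7]
opening: 0.344
grasp_force: 30.0
```

{"api": "drive_tool", "payload": {"deltas": "20 0 0 5 0;20 0 0 12 0;20 0 0 20 0;20 0 0 25 0;20 0 0 25 0;20 0 0 25 0"}}

```text
time_s: 23.05
position: [0.4809, 0.0048, 0.1777]
tcp_rot: [[-0.999, 0.043, 0.0], [0.043, 0.999, -0.0], [-0.0, -0.0, -1.0]]
force: [0.2, 0.3, -1.4]
opening: 0.342
grasp_force: 30.0
```

```bash
python3 - <<'E'
from h import *
b=np.load('side.npy');s=np.mean([imaging.capture('side') for _ in range(8)],0);np.save('side2.npy',s)
st=bot.read_state();print(st['position'],st['force'],st['grasp_force'])
for v in range(214,234):print(v,' '.join('%4d'%x for x in s[v,253:267].mean(1)),'|',' '.join('%4d'%x for x in (s-b)[v,253:267].mean(1)))
E
```

```text
[0.48085876 0.00489932 0.17734151] [ 0.47662229  0.26795977 -2.29432652] 30.000022896565497
214  142  142  134  107   82   92  109  110   98   93  116  146  161  170 |   21   37   50   28   10   37   63   63   40   -6  -45  -50  -23    4
215  135  136  124   97   80   93  108  110   94   72   72   83   90  104 |   18   21    4  -24  -26   10   35   36    1  -66 -109 -102  -54   -4
216  100  109  109  100   97  103  112  113   96   69   56   58   64   78 |    8    2  -31  -62  -58  -33  -16   -7  -28  -86 -120  -95  -41   -1
217   64   69   73   81  103  123  130  127  112   90   79   76   76   87 |   -7   -7  -28  -46  -41  -36  -38  -36  -46  -73  -79  -54  -20   -3
218   59   50   46   59   95  128  140  140  134  128  127  119  104  104 |  -21  -14  -13  -16  -14  -18  -23  -25  -36  -58  -67  -60  -42  -32
219   58   48   41   50   87  123  139  140  141  142  143  138  130  127 |  -22  -13   -8   -9  -17  -34  -45  -48  -53  -66  -73  -72  -64  -59
220   49   44   40   46   75  105  121  128  134  139  140  141  137  128 |  -14  -10   -8   -8  -11  -21  -28  -31  -41  -57  -67  
[... 1211 characters left out ...]
 136  134  139  139  124   93   67   71   81 |   -5   -7  -24  -51  -68  -62  -52  -56  -52  -42  -33  -11    2    3
230   57   67   95  122  129  114  105  113  117  103   77   59   57   60 |   -7  -16  -39  -60  -65  -51  -34  -29  -22  -17  -15   -4    0    0
231   91  101  118  129  122  102   86   82   79   70   59   54   54   54 |   -4  -23  -48  -57  -45  -25  -12   -6   -3   -3   -3    0    0    0
232  125  126  129  133  138  134  116   99   90   82   72   63   57   54 |  -11  -27  -46  -37  -14    2    4    4    4    3    2    1    1    0
233  128  125  127  136  150  152  140  134  139  135  120  102   80   64 |  -19  -30  -42  -34  -16   -5   -5   -3    5    6    6    4    1    1
```

The stem still fills rows 222-225 after the 25 mm lift, so this one isn't short. Another 17 mm should tell medium from anything else.

{"api": "drive_tool", "payload": {"deltas": "20 0 0 9 0;20 0 0 17 0;20 0 0 17 0;20 0 0 17 0"}}

```text
time_s: 23.85
position: [0.4813, 0.0048, 0.1951]
tcp_rot: [[-0.999, 0.043, 0.001], [0.043, 0.999, -0.0], [-0.001, -0.0, -1.0]]
force: [-0.0, 0.2, -1.4]
opening: 0.339
grasp_force: 30.0
```

```bash
python3 - <<'E'
from h import *
b=np.load('side2.npy');s=np.mean([imaging.capture('side') for _ in range(8)],0);np.save('side3.npy',s)
st=bot.read_state();print(st['position'],st['force'])
for v in range(214,232):print(v,' '.join('%4d'%x for x in s[v,253:267].mean(1)),'|',' '.join('%4d'%x for x in (s-b)[v,253:267].mean(1)))
E
```

```text
[0.48084352 0.00492168 0.19436901] [-0.49255101  0.25188621 -2.2415134 ]
214  142  142  134  108   83   94  110  110  102  104  125  148  161  170 |    0    0    0    0    1    2    0    0    3   10    8    1    0    0
215  136  136  124   97   81   94  110  112   99   78   73   83   90  104 |    0    0    0    0    0    0    1    1    4    5    1    0    0    0
216   99  108  109  100   97  103  114  119  105   74   58   58   63   79 |   -1    0    0    0    0    0    1    5    8    5    1    0    0    0
217   64   69   73   81  104  124  131  131  117   92   80   76   75   87 |    0    0    0    0    0    1    0    3    5    2    0    0    0    0
218   58   50   46   58   95  128  141  140  135  129  127  119  103  104 |    0    0    0    0    0    0    0    0    0    0    0    0    0    0
219   58   47   40   51   87  123  139  141  141  142  143  138  130  127 |    0    0   -1    0    0    0    0    0    0    0    0    0    0    0
220   50   45   40   46   75  106  122  129  134  138  140  141  138  128 |    0    0    0    0    0    0    1    0    0    0    0    0    0    0
221  
[... 900 characters left out ...]
 133  132  128  128  124  103   96  127  151 |    0   -1    0    0    0    0    0    0    0    0    0    0    0    0
228   37   37   54   93  127  141  142  142  142  133  106   86  100  116 |    0    0    0    0    0    0    0    0    0    0    0    0    0    0
229   40   45   72  110  135  137  135  139  140  124   93   67   70   80 |    0    0    0    0    0    0    0    0    0    0    0    0    0    0
230   57   66   95  123  128  114  105  113  117  103   77   58   57   60 |    0    0    0    0    0    0    0    0    0    0    0    0    0    0
231   90  101  119  129  122  102   86   82   79   70   58   54   54   54 |    0    0    0    0    0    0    0    0    0    0   -1    0    0    0
```

The tip is now at row 222.5 after 42 mm of lift, which fits a 75 mm stem: this is probe_medium. The front one is long, so the middle one is probe_short. I lower this one back into its fork.

{"api": "drive_tool", "payload": {"deltas": "20 0 0 -10 0;20 0 0 -20 0;20 0 0 -30 0;20 0 0 -37 0;20 0 0 -40 0;20 0 0 -42 0;20 0 0 -42 0"}}

```text
time_s: 24.95
position: [0.4802, 0.0051, 0.1534]
tcp_rot: [[-0.999, 0.042, -0.002], [0.042, 0.999, 0.0], [0.002, 0.0, -1.0]]
force: [-3.1, -0.3, 7.9]
opening: 0.345
grasp_force: 30.0
```

{"api": "drive_tool", "payload": {"deltas": "60 0 0 0 0;60 0 0 0 0;60 0 0 0 0;60 0 0 0 0;60 0 0 0 0;60 0 0 20 0;60 0 0 50 0;60 0 0 80 0;60 0 0 80 0"}}

```text
time_s: 25.85
position: [0.4838, 0.0043, 0.2361]
tcp_rot: [[-0.999, 0.043, 0.009], [0.043, 0.999, -0.002], [-0.009, -0.002, -1.0]]
force: [-0.5, -0.8, -0.6]
opening: 0.688
grasp_force: 0.0
```

```bash
cat > f6.py <<'E'
exec(open('f1.py').read().split("cap=")[0])
s=avg('side',4);st=bot.read_state();print(st['position'],st['opening'],st['time_s'])
cap=box(.015,.142,.186)
for x in ([.48,.0065,-.043],[.4832,.0825,-.043]):
  r=fit(lambda x:place(x,cap),np.array(x),sc,-1,views=('side',));print(r)
b=cv2.imread('pics/raw_s0.png')[:,:,::-1].astype(float)
for v in range(196,216):print(v,' '.join('%4d'%x for x in s[v,250:272].mean(1)),'|',' '.join('%4d'%x for x in (s-b)[v,250:272].mean(1)))
E
python3 f6.py
```

```text
[0.48   0.0051 0.2315] 0.6902176609028312 26.05
(array([ 0.4763, -0.0018, -0.1211]), np.float64(-40.39849090576172))
(array([ 0.4814,  0.0821, -0.0283]), np.float64(-57.00311279296875))
196   68   64   54   44   40   41   40   41   47   59   65   64   64   65   66   66   65   66   67   93  142  179 |    2    0  -14  -38  -50  -38  -26  -20  -16   -3    0    1    3    2    1    4    3    3    3    5   11   13
197   68   66   56   44   42   41   40   41   48   57   65   66   66   66   66   66   66   66   69   88  112  130 |    5    0  -10  -21  -28  -27  -20  -22  -14   -2    3    3    5    4    2    2    6    3    4    5    7    9
198   68   68   60   51   44   43   42   42   46   58   65   66   66   66   66   67   65   65   71   93  105  110 |    5    3   -3  -13  -19  -20  -21  -20  -15   -1    2    4    3    2    2    2    2    2    2    7    7    8
199   69   68   64   59   55   54   51   48   49   57   64   66   65   66   65   67   66   66   72   94  108  109 |    6    3   -1   -5   -8  -10  -13  -15  -13   -5    1    4    5    3    1    4    4    4    3    6    9    7
200   69  
[... 2905 characters left out ...]
16   14   14   12   10
213  143  145  144  140  127   98   64   49   52   52   44   38   49  104  173  215  222  219  206  192  167  127 |  -31    3   18   21   28   34   13    0   10   12    3   -1  -16  -25  -10    8   17   16   14   14   13    9
214  142  143  143  136  124  106   89   82   83   77   57   49   81  143  193  202  186  183  174  154  136  120 |  -11   10   17   17   21   24   11   12   27   31   10   -9  -16  -14    0   20   25   17   14   11   10   10
215  121  126  133  131  126  123  124  119  108   96   84   85  122  175  198  171  130  129  134  125  117  115 |   -4    9   11   16   14    6    6   14   26   24   11   -6  -13   -3   17   29   22   12    8    9    8    7
```

{"api": "drive_tool", "payload": {"deltas": "60 1 40 0 0;60 3 76.5 0 0;60 3 76.5 0 0;60 3 76.5 0 0;60 3 76.5 -40 0;60 3 76.5 -70 0;60 3 76.5 -76.5 0;60 3 76.5 -76.5 0;20 3 76.5 -76.5 0;20 3 76.5 -76.5 0;20 3 76.5 -76.5 0;20 3 76.5 -76.5 0"}}

```text
time_s: 27.25
position: [0.4845, 0.0813, 0.1569]
tcp_rot: [[-0.999, 0.043, 0.002], [0.043, 0.999, -0.0], [-0.002, -0.0, -1.0]]
force: [0.6, 0.2, -0.1]
opening: 0.415
grasp_force: 0.0
```

{"api": "drive_tool", "payload": {"deltas": "20 0 0 0 0;20 0 0 0 0;20 0 0 0 0;20 0 0 0 0"}}

```text
time_s: 27.65
position: [0.4843, 0.0816, 0.1567]
tcp_rot: [[-0.999, 0.043, 0.001], [0.043, 0.999, 0.0], [-0.001, 0.0, -1.0]]
force: [-1.0, -0.4, 5.4]
opening: 0.343
grasp_force: 30.0
```

{"api": "drive_tool", "payload": {"deltas": "20 0 0 40 0;20 0 0 80 0;20 0 0 120 0;20 0 0 145 0;20 -10 50 145 0.1;20 -25 100 145 0.2;20 -40 150 145 0.3;20 -50 200 145 0.383;20 -58 240 145 0.383;20 -58 258 145 0.383;20 -58 258 145 0.383;20 -58 258 145 0.383"}}

```text
time_s: 28.85
position: [0.4254, 0.339, 0.3003]
tcp_rot: [[-0.942, -0.335, -0.001], [-0.335, 0.942, -0.002], [0.002, -0.001, -1.0]]
force: [-0.7, -0.4, -1.6]
opening: 0.342
grasp_force: 30.0
```

```bash
cat > f7.py <<'E'
exec(open('f1.py').read().split("cap=")[0])
s=avg('side',6);st=bot.read_state();p=st['position'];print(p,st['tcp_rot'][:,1],st['force'],st['grasp_force'],st['time_s'])
g=s.mean(2)
for L in (.01,.02,.03,.04,.05,.055,.06,.065):
    u=proj('side',p-[0,0,.0207+L]);r=int(round(u[1]));x=int(round(u[0]));print(L,u.round(1),g[r,x-8:x+9].astype(int))
print(fit(lambda x:place(x,fork(.177,np.radians(8))),np.array([.4721,.3563,.34]),sc,1,views=('side',)))
print(onz('top',158,213,.05))
E
python3 f7.py
```

```text
[0.4263 0.3383 0.3011] [-0.332   0.9433 -0.0002] [-0.0026  0.0044 -1.4677] 29.999884008429945 29.15
0.01 [244.7 264.8] [34 34 35 36 39 43 46 47 48 50 56 69 80 79 65 52 40]
0.02 [244.7 267.2] [ 86  88  89  90  95 104 114 118 120 121 127 142 152 142 113  78  54]
0.03 [244.7 269.6] [ 98  97  97  97  99 108 113 110 108 108 107 109 112  97  74  62  60]
0.04 [244.8 272. ] [135 140 131 126 126 127 125 113 107 107 106  99  83  64  59  58  53]
0.05 [244.8 274.3] [108 116 124 139 151 149 133 113 107 109 110  98  72  51  45  45  46]
0.055 [244.8 275.5] [ 95 102 123 145 151 137 113 103 105 111 114 100  69  46  40  40  43]
0.06 [244.8 276.7] [141 139 141 137 125 111  94  94 102 106 103  81  53  39  37  38  39]
0.065 [244.8 277.8] [143 137 125 114 101  91  85  88  92  89  75  55  42  39  38  38  38]
(array([0.4718, 0.3579, 0.3488]), np.float64(-59.25999450683594))
[0.4581 0.2707 0.05  ]
```

{"api": "drive_tool", "payload": {"deltas": "20 1 0.3 -40 0;20 1 0.3 -70 0;20 1 0.3 -88 0;20 1 0.3 -88 0;20 5.7 2 -88 0;20 10.4 3.6 -88 0;20 15.1 5.3 -88 0;20 19.8 7 -88 0;20 19.8 7 -88 0"}}

```text
time_s: 30.05
position: [0.4471, 0.3469, 0.2137]
tcp_rot: [[-0.943, -0.333, 0.002], [-0.333, 0.943, 0.001], [-0.002, 0.0, -1.0]]
force: [-0.3, 0.0, -1.2]
opening: 0.342
grasp_force: 30.0
```

```bash
cat > f8.py <<'E'
exec(open('f1.py').read().split("cap=")[0])
b=np.load('side.npy')
s=avg('side',6);st=bot.read_state();p=st['position'];print(p,st['force'],st['time_s'])
g=s.mean(2)
u=proj('side',p-[0,0,.0207+.04]);print(u)
for v in range(int(u[1])-12,int(u[1])+10):print(v,' '.join('%4d'%x for x in g[v,int(u[0])-14:int(u[0])+14]))
print(int(u[0])-14)
print(fit(lambda x:place(x,fork(.177,np.radians(8))),np.array([.4721,.3563,.34]),sc,1,views=('side',)))
E
python3 f8.py
```

```text
[0.4455 0.3463 0.213 ] [ 0.1799 -0.1637 -0.8178] 30.35
[237.6121 292.5163]
280   61   61   62   65   66   65   67   79   89   80   67   63   63   63   63   62   62   61   61   60   61   70   81   78   67   64   67   67
281   68   58   61   64   64   63   65   74   81   74   65   63   64   64   63   62   60   58   58   56   56   58   63   61   55   54   54   54
282   87   56   49   53   52   51   51   53   55   52   50   49   49   49   49   49   48   47   47   45   45   44   44   44   42   42   42   42
283   96   54   39   40   41   40   40   40   39   39   39   39   40   39   38   39   38   39   37   38   36   38   36   37   36   36   36   37
284   99   53   33   36   35   34   34   35   34   33   33   32   32   32   33   32   32   32   32   32   31   32   31   32   31   32   35   37
285  100   52   31   33   35   32   29   30   28   30   28   28   29   29   28   28   29   29   28   29   29   27   29   29   30   34   41   46
286  102   55   35   44   44   37   29   28   28   28   28   27   26   28   27   28   27   28   27   27   28   27   27   28   28   33   41   44
287  104   57   3
[... 1512 characters left out ...]
  97   80   71   69   67   56   41   38   39   39   39
298   43   40   34   32   32   36   33   30   31   32   37   39   35   37   50   65   70   66   64   67   68   66   56   41   36   37   36   38
299   46   41   34   31   32   34   33   31   31   33   38   41   36   34   36   42   45   47   58   67   70   67   56   42   36   35   35   35
300   45   41   36   33   32   33   33   30   31   34   35   36   34   31   35   41   42   45   58   67   69   66   57   43   37   34   33   35
301   41   41   37   36   35   34   33   32   32   31   32   32   32   32   34   39   41   45   57   67   69   66   56   41   35   36   35   37
223
(array([0.4729, 0.3579, 0.4423]), np.float64(-41.60749816894531))
```

{"api": "drive_tool", "payload": {"deltas": "20 5 1.6 0 0;20 10 3.1 0 0;20 15 4.7 0 0;20 15 4.7 0 0"}}

```text
time_s: 30.75
position: [0.462, 0.3514, 0.2131]
tcp_rot: [[-0.943, -0.333, 0.001], [-0.333, 0.943, 0.0], [-0.001, 0.0, -1.0]]
force: [-0.6, -0.6, -1.2]
opening: 0.341
grasp_force: 30.0
```

{"api": "drive_tool", "payload": {"deltas": "20 5 1.6 0 0;20 10 3.1 0 0;20 14 4.4 0 0;20 14 4.4 0 0;20 14 4.4 0 0"}}

```text
time_s: 31.25
position: [0.4747, 0.3555, 0.2129]
tcp_rot: [[-0.943, -0.334, -0.0], [-0.334, 0.943, -0.0], [0.0, 0.0, -1.0]]
force: [0.3, 0.0, -1.7]
opening: 0.344
grasp_force: 30.0
```

{"api": "drive_tool", "payload": {"deltas": "20 0 0 -5 0;20 0 0 -10 0;20 0 0 -14 0;20 0 0 -17 0;20 0 0 -19 0;20 -0.3 -0.1 -21 0;20 -0.5 -0.2 -23 0;20 -0.8 -0.3 -25 0;20 -0.8 -0.3 -25 0;20 -0.8 -0.3 -25 0"}}

```text
time_s: 32.25
position: [0.4741, 0.3552, 0.1881]
tcp_rot: [[-0.943, -0.334, 0.0], [-0.334, 0.943, 0.0], [-0.0, -0.0, -1.0]]
force: [0.2, -0.1, -0.3]
opening: 0.343
grasp_force: 30.0
```

```bash
cat > f9.py <<'E'
from h import *
F=[]
for i in range(6):
    imaging.capture('side');s=bot.read_state();F.append(s['force'])
print(np.mean(F,0).round(2),s['position'],s['moment'],s['time_s'])
E
python3 f9.py
```

```text
[-0.04 -0.13 -0.55] [0.47403854 0.35524838 0.18814189] [0.0735075  0.05999063 0.0104386 ] 32.55
```

{"api": "drive_tool", "payload": {"deltas": "20 -0.2 0 -2 0;20 -0.4 -0.1 -4 0;20 -0.5 -0.2 -6 0;20 -0.6 -0.2 -8 0;20 -0.7 -0.2 -10 0;20 -0.7 -0.2 -10 0;20 -0.7 -0.2 -10 0;20 -0.7 -0.2 -10 0"}}

```text
time_s: 33.35
position: [0.4733, 0.355, 0.1781]
tcp_rot: [[-0.943, -0.334, 0.0], [-0.334, 0.943, -0.0], [0.0, -0.0, -1.0]]
force: [0.2, 1.9, -0.6]
opening: 0.344
grasp_force: 30.0
```

```bash
python3 f9.py
```

```text
[ 0.59 -0.24  0.01] [0.47327902 0.35497827 0.17810836] [ 0.04784299 -0.05507728 -0.0182723 ] 33.65
```

The weight is balanced (residual force about 0), with the arm sunk about 20 mm. I release gently.

{"api": "drive_tool", "payload": {"deltas": "29 0 0 0 0;30 0 0 0 0;31 0 0 0 0;32 0 0 0 0;34 0 0 0 0;38 0 0 0 0;44 0 0 0 0;52 0 0 0 0;60 0 0 0 0;60 0 0 0 0;60 0 0 0 0;60 0 0 0 0"}}

```text
time_s: 34.85
position: [0.4733, 0.355, 0.178]
tcp_rot: [[-0.943, -0.334, 0.0], [-0.334, 0.943, -0.0], [-0.0, -0.0, -1.0]]
force: [-0.2, -0.4, -0.1]
opening: 0.689
grasp_force: 0.0
```

{"api": "drive_tool", "payload": {"deltas": "60 0 0 10 0;60 0 0 30 0;60 0 0 60 0;60 0 0 100 0;60 0 0 130 0;60 0 0 130 0;60 -100 20 130 0;60 -200 150 130 0;60 -260 230 130 0;60 -280 250 130 0;60 -280 250 130 0;60 -280 250 130 0"}}

```text
time_s: 36.05
position: [0.2487, 0.5453, 0.3079]
tcp_rot: [[-0.943, -0.334, -0.0], [-0.334, 0.943, -0.001], [0.0, -0.0, -1.0]]
force: [1.5, 0.1, 0.3]
opening: 0.687
grasp_force: 0.0
```

```bash
cat > f10.py <<'E'
exec(open('f1.py').read().split("cap=")[0])
t=avg('top',4);s=avg('side',6);st=bot.read_state();print(st['position'],st['time_s'],st['opening'])
def go4(x0):
    m=lambda x:place(x[:3],box(.015,.006+x[3],.05+x[3]))
    r=fit(m,np.array(x0),np.array([.004,.004,.06,.004]),-1);print('probe',r)
go4([.470,.356,.34,.157])
for n,x in(('cap2',[.4865,.160,-.043]),('cap1',[.483,.0825,-.043]),('cap0',[.48,.0065,-.043])):
    print(n,fit(lambda x:place(x,box(.015,.142,.186)),np.array(x),sc,-1))
print('rod',fit(lambda x:place(x,box(.012,.164,.218)),np.array([.413,-.099,.1]),sc,-1))
E
python3 f10.py
```

```text
[0.2517 0.5434 0.3081] 36.55 0.68756831067358
probe (array([0.4719, 0.3561, 0.3809, 0.159 ]), np.float64(-127.35986328125))
cap2 (array([ 0.4862,  0.1604, -0.0022]), np.float64(-176.13766479492188))
cap1 (array([0.4774, 0.0825, 0.0258]), np.float64(-22.721176147460938))
cap0 (array([0.4789, 0.0049, 0.0133]), np.float64(-159.4249725341797))
rod (array([ 0.4126, -0.0984,  0.1065]), np.float64(-118.58460235595703))
```

Measured after release: the probe hangs at (0.472, 0.356) in the balanced fork, which has sunk 18 mm. Probes medium and long are in the rack, and the rod is in its stand.

```bash
python3 -c "
from rig import bot
print(bot.hand_in())"
```

```text
the job is handed in; nothing more can be done
None
```

The well measured 55 mm deep. The rod is back in its stand (about 4 mm forward of where it started), probe_short hangs settled in the balanced arm, and the other two probes are in the rack; I lifted probe_medium 42 mm in its fork to identify it, then lowered it back. The job is handed in.

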